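Switch the dust suction over to the large intake

ROBOT

A 6-joint arm with a two-finger parallel gripper is mounted at the origin on the work surface. World frame = base frame: x ahead of the robot, y to its left, z up, the work surface at z = 0. Lengths are in m, angles in rad, forces in N, time in s.
With the tool pointing down it reaches from about 0.35 to 0.775 m from the base axis. Payload 7.3 kg.
Tool frame: the origin (TCP) lies at the very end of the fingers, on their centre line; the grasp point (between the pads) lies 19 mm behind it (robot.pinch_z is the distance from the TCP to the grasp point, in m); z points along the fingers, y is the line along which they close (so a half turn about z gives the same grasp; the last joint's range is limited). The gripper opens to 92 mm and grips with 3 to 60 N. Pads are 19 mm wide; open, the fingers measure 130 mm over their backs; the gripper's body (75 mm by 190 mm) begins 47 mm behind the grasp point.
Start: joints at [0.966, 0.342, 1.524, -0, 1.275, -0.146], TCP at [0.232, 0.471, 0.227] pointing down, gripper open.
Joint ranges: [-2.53, 2.53], [-0.77, 2.02], [0.04, 2.7], [-1, 4.14], [0.28, 2.66], [-3.11, 3.11]. Speed limits (rad/s): [2.57, 2.57, 3.14, 3.14, 3.14, 3.14].

INTERFACE

Orientations are given as [roll, pitch, yaw] about the fixed x, y, z axes, in that order (R = Rz(yaw) Ry(pitch) Rx(roll)).
In Python, from cell import robot gives the robot as it stands.
- The arm moves only by the tool move_arm, never from a script. Its argument "motion" is a list of rows, each a list of 6 numbers: the shift along the tool's x, y, z in units of 0.1 m (1.0 is 0.1 m), then the turn, a rotation vector about the tool's x, y, z in units of pi rad (1.0 is pi rad). In form: [[dx, dy, dz, rx, ry, rz], ...]. A call has 1 to 12 rows; each row is the pose to reach, as a shift and turn from the pose commanded when the call began, along the tool's axes at that moment, turning the shorter way round; what a row does not reach only later rows make up. A row lasts 1/8 s, in which the tool goes at most 62.5 mm and 10.7 degrees, less where a joint would pass 70% of its speed; a pose out of reach is approached as far as the arm can. A call with a number of a shift or a turn outside -1 to 1 is refused whole. A call with a gripper value outside its range is refused whole. "fingers" is the opening, from -1 (shut) to 1 (fully open), set as the call begins (left out, the last holds). The fingers move at their own pace and stop on an object; "newtons" is the grip in N (left out, the last holds). Time passes only in rows, so rows that repeat a pose let the fingers close. It gives the time, the measured TCP pose, the force, the opening and the grip force at its end, in the units of the state.
- robot.observe(): the state, without advancing time (a new reading comes with each control period).
- robot.read_camera(name): name is "scene" or "side" or "wrist"; returns a dict with "image" (400x640x3 uint8, red, green, blue), "range_z" (400x640 float32, m along the optical axis (not along the pixel's ray), 0 where there is no reading), "vfov" (degrees; the focal length in pixels is half the picture's height over the tangent of half this angle, whatever the lens; pixels are square), "cx", "cy" (the principal point, pixels), "extrinsics" (4x4, takes a point from camera to world coordinates); the wrist camera has in their place "hand_eye" (4x4, takes a point from camera to tool coordinates, whose origin is the TCP and whose axes are the flange's). Camera axes: x right, y up, looking along -z (the intrinsics and any distortion apply to the point x, -y, -z); pixel columns grow to the right and rows downward; lengths in m; the calibration is good to about 2 mm. A picture is of the moment at which its call begins: read the wrist's pose just before it.
- robot.hand_in(): hands the job in; it is judged then, once.
The state is a dict: "time": time; "qpos": joint angles; "qvel": joint speeds; "joint_efforts": joint torques, N m; "tool_pos": TCP position; "tool_rot": TCP orientation; "contact_force": force on the tool from outside, world axes, zero at the start; "torque": the same for the moment, N m; "opening": finger opening in m; "grip_force": force on a finger pad.
Only numpy, scipy, OpenCV 4.12 (cv2) and the standard library are available. Lean on these libraries where they do the work, as an engineer would, in place of code of your own. Each camera call takes 0.05 s, during which the arm holds its last target. There are 200 camera calls.

TASK

A big bowl is about to be ground, so switch the bench suction over: slide the gate of the large intake fully open, right up to its end stop, and slide the gate of the small intake fully shut, right up to its end stop. Let go of both.

Things in the scene. Friction and masses are not known exactly. Their poses are not given: they have to be found in the camera images.
- large_gate (a joint): Sliding gate of the large intake: a low galvanised box screwed to the bench, 125 mm wide, 210 mm long, 35 mm high, with a round 80 mm grilled suction mouth in its top and a 90 mm square flat plate that slides along the box over it. Value in m: 0 = shut (plate over the mouth, at its stop), 0.09 = fully open (mouth uncovered, at the far stop). It starts shut or partly open, slides stiffly (about 3 N) and stays where it is left.
- large_grip (a point): Grip of the large gate: an upright dark steel bar in the middle of the plate, 45 mm across the slide, 14 mm thick along the slide, standing 45 mm above the plate. The point lies on the bar's middle, 70 mm above the bench, 29 mm above the plate's top, 16 mm below the bar's top. Its y axis (level) points the way the gate OPENS, x lies across, z is up; it moves with the gate. The low end stops and side rails rise no higher than 43 mm above the bench.
- small_gate (a joint): Sliding gate of the small intake: the same kind of box but 85 mm wide, 150 mm long, 35 mm high, with a round 44 mm grilled mouth and a 56 mm square plate. Value in m: 0 = fully shut (plate over the mouth, at its stop), 0.06 = fully open. It starts open or partly open, slides stiffly (about 3 N) and stays where it is left.
- small_grip (a point): Grip of the small gate: an upright dark steel bar in the middle of its plate, 35 mm across the slide, 14 mm thick along the slide, standing 45 mm above the plate. The point lies on the bar's middle, 70 mm above the bench, 29 mm above the plate's top, 16 mm below the bar's top. Its y axis (level) points the way the gate OPENS (it must go the other way), x lies across, z is up; it moves with the gate.

How it is judged:
By the outcome, as a careful person would: the job done as asked, in the order asked, and still so for the second after the job is handed in, with the robot touching nothing.
It also fails if it takes over 43 s, if anything falls off the work surface, if the arm or the gripper's body presses on something with over 40 N, if the wrist force passes 120 N, or if a joint passes its speed limit or range.

## Working session

There is one attempt and no reset: what is moved stays moved. The work goes in short steps, Python scripts to look and compute and a tool call to move; the robot and the scene stay as the last step left them, time stands still between calls to the robot, and variables do not carry over. Pictures are saved under pics/ and viewed, at most 10 in all, crops included, and the job is handed in when it is done.

Besides the shell and the picture viewer there is one more tool, called after ">>>" as name(argument=value, ...) on one line, values as JSON. move_arm: Moves the arm, as the interface text tells. Shifts and turns lie within -1 to 1; 1 stands for 0.1 m of shift or pi rad of turn. Its arguments: {"type":"object","properties":{"motion":{"type":"array"},"fingers":{"type":"number"},"newtons":{"type":"number"}},"required":["motion"]}

```bash
ls; mkdir -p pics; cat > h.py <<'E'
import numpy as np, cv2
from cell import robot
def cloud(c,T):
    im=c["image"];z=c["range_z"];h,w=z.shape
    f=h/2/np.tan(np.radians(c["vfov"])/2)
    v,u=np.mgrid[:h,:w]
    P=np.stack([(u-c["cx"])/f*z,-(v-c["cy"])/f*z,-z,np.ones_like(z)],-1)@T.T
    P=P[...,:3];P[z==0]=np.nan
    return P
E
python3 - <<'E'
from h import *
print({k:v for k,v in robot.observe().items()})
for n in("scene","side"):
    c=robot.read_camera(n);cv2.imwrite(f"pics/{n}.png",c["image"][...,::-1])
    print([k for k in c if k not in("image","range_z")],c["vfov"],c["cx"],c["cy"],c["extrinsics"])
    np.save(n+".npy",cloud(c,c["extrinsics"]))
E
```

```text
pics
{'time': 0.0, 'qpos': array([ 9.66022302e-01,  3.42719105e-01,  1.52500877e+00, -1.68640452e-06,
        1.27539455e+00, -1.46012647e-01]), 'qvel': array([-4.90390307e-04,  1.42001885e-05,  4.76115630e-04,  1.03900421e-03,
        9.09723507e-04, -1.00771582e-03]), 'joint_efforts': array([-5.64980655e-04, -4.31251931e+01, -2.44218367e+01,  7.17659807e-02,
        5.59488160e-02, -8.07101901e-05]), 'tool_pos': array([0.23224505, 0.47038791, 0.22604972]), 'tool_rot': array([-3.14007893e+00, -2.20976911e-04,  2.68283160e+00]), 'contact_force': array([-0.10060135, -0.11313665,  0.37769251]), 'torque': array([-0.01263437, -0.04142916,  0.03624962]), 'grip_force': 0.0, 'opening': 0.09188726305363785}
['vfov', 'cx', 'cy', 'extrinsics'] 52.81986579264476 322.463972555172 201.8084356614268 [[-0.36515834 -0.68634695  0.62895727  1.0602986 ]
 [ 0.93074055 -0.28332985  0.23118439  0.20275917]
 [ 0.01952967  0.66981494  0.7422712   0.67928937]
 [ 0.          0.          0.          1.        ]]
['vfov', 'cx', 'cy', 'extrinsics'] 46.082447909115665 322.6521302786792 205.47123220885052 [[ 0.99090312  0.09175732 -0.09844593  0.49143869]
 [-0.13431971  0.71955007 -0.68132658 -0.5823787 ]
 [ 0.00832007  0.68835186  0.72532923  0.75300196]
 [ 0.          0.          0.          1.        ]]
```

View pics/scene.png

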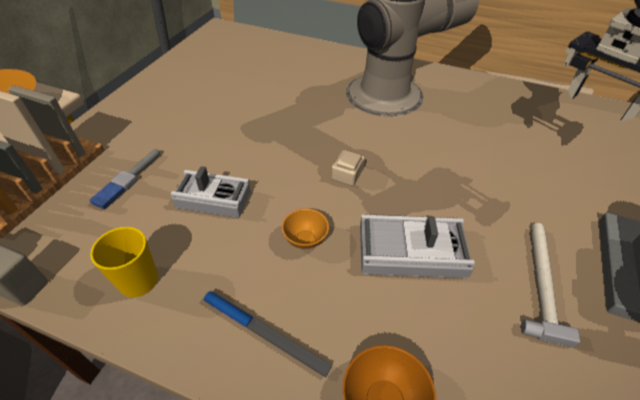

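View pics/side.png

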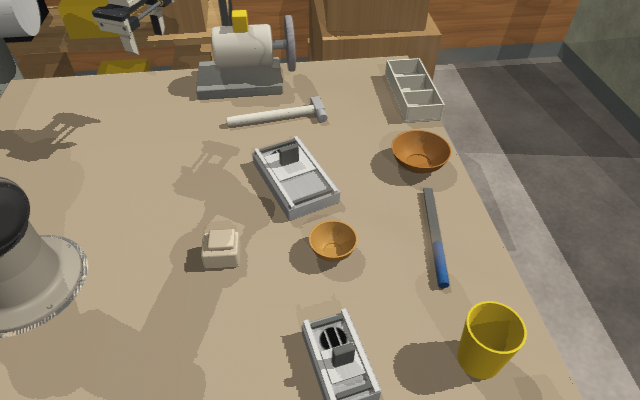

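The scene view shows the large box at (415,245), with its grip at (431,232) and the mouth partly uncovered to the right, so it opens to the left (about -y). The small box is at (210,192), with its grip at (202,178) and the mouth to the right at (228,188), so it shuts to the right (about +y).

```bash
python3 - <<'E'
from h import *
for n,bx in(("scene",{"L":(350,205,480,280),"S":(165,160,255,220)}),("side",{"L":(245,130,345,220),"S":(295,300,390,400)})):
    P=np.load(n+".npy")
    for k,(a,b,c,d) in bx.items():
        Q=P[b:d,a:c].reshape(-1,3)
        def rect(lo,hi):
            q=Q[(Q[:,2]>lo)&(Q[:,2]<hi)]
            (cx,w,ang)=cv2.minAreaRect((q[:,:2]*1000).astype(np.float32))
            print(n,k,lo,len(q),"c",np.round(cx,1),"size",np.round(w,1),"ang",round(ang,1),"median",np.round(np.median(q,0),4),"zmax",q[:,2].max().round(4))
        rect(.028,.05);rect(.055,.08);rect(.08,.095)
E
```

```text
scene L 0.028 5200 c [543.2 210.4] size [121.  211.1] ang 19.0 median [0.5528 0.2055 0.0392] zmax 0.05
scene L 0.055 127 c [535.5 228.6] size [44.5 13.1] ang 36.8 median [0.5488 0.2328 0.0674] zmax 0.0799
scene L 0.08 151 c [531.7 233.4] size [45.3 14. ] ang 19.8 median [0.5339 0.2331 0.0853] zmax 0.0888
scene S 0.028 1943 c [ 573.6 -241.5] size [ 83.9 152.6] ang 11.0 median [ 0.5801 -0.2297  0.0389] zmax 0.0499
scene S 0.055 115 c [ 575.3 -248.3] size [12.3 35.5] ang 81.2 median [ 0.5838 -0.2481  0.0675] zmax 0.0797
scene S 0.08 90 c [ 574.9 -253.4] size [33.4 13.6] ang 10.1 median [ 0.5766 -0.252   0.0848] zmax 0.088
side L 0.028 3329 c [538.8 206.9] size [125.9 212.6] ang 19.4 median [0.5399 0.1853 0.0377] zmax 0.05
side L 0.055 179 c [530.7 225. ] size [45.5 13.4] ang 8.7 median [0.5291 0.226  0.0673] zmax 0.0799
side L 0.08 103 c [529.7 231.2] size [44.  18.7] ang 19.0 median [0.53   0.23   0.0845] zmax 0.0876
side S 0.028 4109 c [ 570.1 -242.2] size [ 85.7 151.4] ang 10.8 median [ 0.5693 -0.2556  0.0387] zmax 0.05
side S 0.055 168 c [ 572.7 -261.9] size [ 7.8 34.8] ang 89.8 median [ 0.5713 -0.2625  0.0677] zmax 0.0796
side S 0.08 206 c [ 572.7 -255.9] size [34.8 14.9] ang 10.3 median [ 0.5721 -0.2573  0.0849] zmax 0.0878
```

>>> move_arm(motion=[[-0.5,-0.1,0,0,0,0],[-1,-0.2,0,0,0,0]], fingers=0.1)

```text
time: 0.35
tool_pos: [0.3137, 0.4079, 0.2263]
tool_rot: [-3.141, -0.0, 2.685]
contact_force: [0.2, 0.4, -0.5]
opening: 0.0767
grip_force: 0.0
```

>>> move_arm(motion=[[-0.5,-0.1,0,0,0,0],[-1,-0.2,0,0,0,0]])

```text
time: 0.6
tool_pos: [0.3951, 0.3451, 0.2264]
tool_rot: [-3.141, -0.0, 2.683]
contact_force: [0.2, 0.4, 0.3]
opening: 0.0563
grip_force: 0.0
```

>>> move_arm(motion=[[-0.5,-0.1,0,0,0,0],[-1,-0.2,0,0,0,0]])

```text
time: 0.85
tool_pos: [0.4759, 0.2828, 0.2264]
tool_rot: [-3.141, -0.001, 2.683]
contact_force: [0.8, 0.6, 0.1]
opening: 0.0506
grip_force: 0.0
```

>>> move_arm(motion=[[-0.35,-0.1,0.1,0,0,-0.05],[-0.73,-0.2,0.2,0,0,-0.1],[-0.73,-0.2,0.4,0,0,-0.15],[-0.73,-0.2,0.5,0,0,-0.2],[-0.73,-0.2,0.5,0,0,-0.252],[-0.73,-0.2,0.5,0,0,-0.252],[-0.73,-0.2,0.5,0,0,-0.252]])

```text
time: 1.72
tool_pos: [0.5314, 0.2338, 0.1767]
tool_rot: [3.142, -0.0, -2.812]
contact_force: [-0.5, 0.2, 0.7]
opening: 0.0502
grip_force: 0.0
```

```bash
cat >> h.py <<'E'
from scipy.spatial.transform import Rotation as Ro
def wrist(name):
    s=robot.observe();c=robot.read_camera("wrist")
    T=np.eye(4);T[:3,:3]=Ro.from_euler("xyz",s["tool_rot"]).as_matrix();T[:3,3]=s["tool_pos"]
    cv2.imwrite(f"pics/{name}.png",c["image"][...,::-1])
    return cloud(c,T@c["hand_eye"])
def bars(P,xy,r=.06):
    q=P.reshape(-1,3);q=q[np.isfinite(q[:,0])];d=np.hypot(*(q[:,:2]-xy).T)
    q=q[(d<r)&(q[:,2]>.08)&(q[:,2]<.095)]
    (c,w,a)=cv2.minAreaRect((q[:,:2]*1000).astype(np.float32));print("bar",len(q),np.round(c,1),np.round(w,1),round(a,1),"z",np.median(q[:,2]).round(4))
def go(x,y,z,yawdeg):
    s=robot.observe();R=Ro.from_euler("xyz",s["tool_rot"])
    d=R.inv().apply(np.array([x,y,z])-s["tool_pos"])*10
    r=(R.inv()*Ro.from_euler("xyz",[np.pi,0,np.radians(yawdeg)])).as_rotvec()/np.pi
    print("move",np.round(d,3),np.round(r,4),"at",np.round(s["tool_pos"],4),np.degrees(s["tool_rot"]).round(2))
E
python3 - <<'E'
from h import *
P=wrist("w1");bars(P,(.531,.232))
q=P.reshape(-1,3);q=q[(q[:,2]>.03)&(q[:,2]<.05)]
print(cv2.minAreaRect((q[:,:2]*1000).astype(np.float32)))
go(.531,.232,.053,199.3)
E
```

```text
bar 745 [530.  231.4] [43.9 13.4] 19.1 z 0.0856
((520.567138671875, 266.26324462890625), (132.09483337402344, 659.6320190429688), 15.975851058959961)
move [ 0.011 -0.016  1.238] [ 0.     0.    -0.002] at [0.5315 0.2338 0.1768] [ 180.      0.   -161.07]
```

View pics/w1.png

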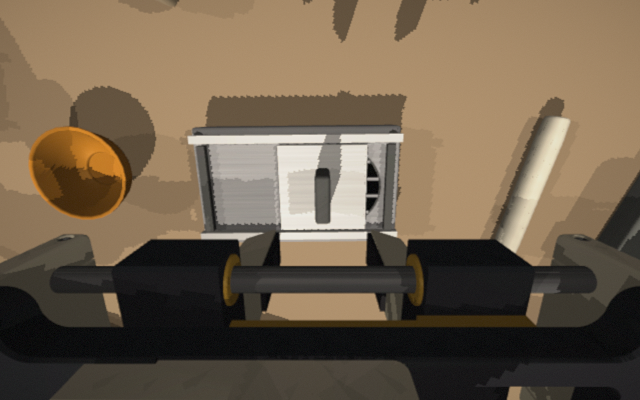

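The wrist view shows the large bar at (322,195), the uncovered part of the mouth at (372,185) and the free slide to the left, so opening is along tool -y. I'll descend and grip the bar.

>>> move_arm(motion=[[0.01,-0.02,0.3,0,0,0],[0.01,-0.02,0.6,0,0,0],[0.01,-0.02,0.9,0,0,0],[0.01,-0.02,1.0,0,0,0]])

```text
time: 2.28
tool_pos: [0.5302, 0.2314, 0.0752]
tool_rot: [3.141, -0.003, -2.81]
contact_force: [1.4, 0.3, 0.6]
opening: 0.0504
grip_force: 0.0
```

>>> move_arm(motion=[[0,0,0.15,0,0,0],[0,0,0.23,0,0,0],[0,0,0.23,0,0,0]])

```text
time: 2.65
tool_pos: [0.5312, 0.2316, 0.0536]
tool_rot: [3.142, -0.0, -2.809]
contact_force: [-0.3, 0.6, 0.7]
opening: 0.0505
grip_force: 0.0
```

>>> move_arm(motion=[[0,0,0,0,0,0],[0,0,0,0,0,0],[0,0,0,0,0,0],[0,0,0,0,0,0],[0,0,0,0,0,0]], fingers=-1, newtons=25)

```text
time: 3.28
tool_pos: [0.5312, 0.2319, 0.0539]
tool_rot: [3.141, 0.0, -2.808]
contact_force: [-1.0, 1.6, 1.3]
opening: 0.0139
grip_force: 25.0
```

>>> move_arm(motion=[[0,-0.1,0,0,0,0],[0,-0.2,0,0,0,0],[0,-0.3,0,0,0,0],[0,-0.4,0,0,0,0],[0,-0.5,0,0,0,0],[0,-0.6,0,0,0,0],[0,-0.6,0,0,0,0]])

```text
time: 4.15
tool_pos: [0.5518, 0.1735, 0.0539]
tool_rot: [-3.14, 0.001, -2.81]
contact_force: [4.7, -1.6, 2.2]
opening: 0.0139
grip_force: 25.0
```

>>> move_arm(motion=[[0,-0.02,0,0,0,0],[0,-0.04,0,0,0,0],[0,-0.06,0,0,0,0],[0,-0.06,0,0,0,0]])

```text
time: 4.65
tool_pos: [0.5532, 0.1697, 0.0539]
tool_rot: [3.141, 0.001, -2.808]
contact_force: [3.1, 3.3, 1.2]
opening: 0.0141
grip_force: 25.0
```

>>> move_arm(motion=[[0,-0.02,0,0,0,0],[0,-0.04,0,0,0,0],[0,-0.06,0,0,0,0],[0,-0.06,0,0,0,0]])

```text
time: 5.15
tool_pos: [0.5545, 0.166, 0.0539]
tool_rot: [3.139, 0.001, -2.808]
contact_force: [2.2, 12.0, 2.3]
opening: 0.0137
grip_force: 25.0
```

>>> move_arm(motion=[[0,-0.02,0,0,0,0],[0,-0.04,0,0,0,0],[0,-0.04,0,0,0,0]])

```text
time: 5.52
tool_pos: [0.5545, 0.1658, 0.0539]
tool_rot: [3.133, 0.001, -2.809]
contact_force: [-1.7, 28.0, 3.0]
opening: 0.0138
grip_force: 25.0
```

Reached the stop: 70 mm of travel, as expected, and the force climbed to 28 N. I'll relax, release and rise.

>>> move_arm(motion=[[0,0.04,0,0,0,0],[0,0.04,0,0,0,0]])

```text
time: 5.78
tool_pos: [0.5544, 0.166, 0.0539]
tool_rot: [3.139, 0.001, -2.808]
contact_force: [2.3, 11.5, 2.6]
opening: 0.0134
grip_force: 25.0
```

>>> move_arm(motion=[[0,0,0,0,0,0],[0,0,0,0,0,0],[0,0,0,0,0,0],[0,0,0,0,0,0]], fingers=0.1)

```text
time: 6.28
tool_pos: [0.5545, 0.1632, 0.0535]
tool_rot: [3.142, -0.001, -2.809]
contact_force: [0.2, 0.7, -0.4]
opening: 0.0483
grip_force: 0.0
```

>>> move_arm(motion=[[0,0,-0.3,0,0,0],[0,0,-0.6,0,0,0],[0,0,-1,0,0,0],[0,0,-1,0,0,0],[0,0,-1,0,0,0]])

```text
time: 6.9
tool_pos: [0.5542, 0.1633, 0.1531]
tool_rot: [3.141, -0.001, -2.809]
contact_force: [0.0, -0.9, 0.1]
opening: 0.0503
grip_force: 0.0
```

```bash
python3 - <<'E'
from h import *
P=wrist("w2");bars(P,(.5545,.166))
go(.5734,-.255,.154,190.6)
E
```

```text
bar 914 [553.9 164.9] [44.6 14. ] 19.5 z 0.0856
move [ 1.183 -4.017 -0.014] [ 0.0001 -0.0007  0.047 ] at [0.554  0.1633 0.1525] [ 1.7998e+02 -1.3000e-01 -1.6094e+02]
```

View pics/w2.png

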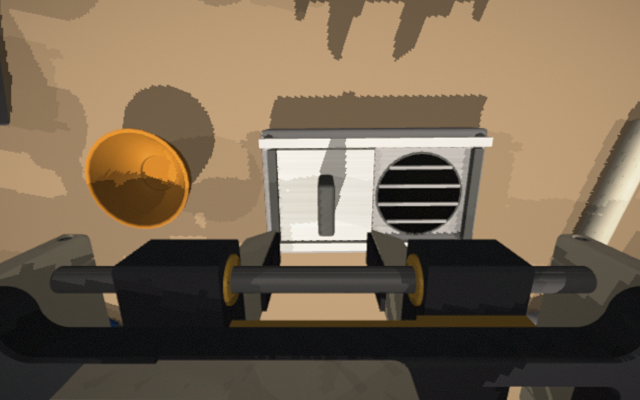

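The mouth (420,190) is fully uncovered and the plate is against the left stop. Next is the small gate.

>>> move_arm(motion=[[0.15,-0.5,0,0,0,0],[0.3,-1,0,0,0,0]])

```text
time: 7.2
tool_pos: [0.5582, 0.0585, 0.1521]
tool_rot: [3.141, -0.003, -2.807]
contact_force: [0.4, 0.5, -0.6]
opening: 0.0507
grip_force: 0.0
```

>>> move_arm(motion=[[0.15,-0.5,0,0,0,0],[0.3,-1,0,0,0,0]])

```text
time: 7.45
tool_pos: [0.5625, -0.0465, 0.1522]
tool_rot: [3.14, -0.002, -2.809]
contact_force: [0.7, -0.2, 0.1]
opening: 0.0504
grip_force: 0.0
```

>>> move_arm(motion=[[0.15,-0.5,0,0,0,0],[0.3,-1,0,0,0,0]])

```text
time: 7.7
tool_pos: [0.5669, -0.1508, 0.1521]
tool_rot: [3.14, -0.002, -2.809]
contact_force: [0.3, 0.5, -0.2]
opening: 0.0503
grip_force: 0.0
```

>>> move_arm(motion=[[0.14,-0.5,-0.1,0,0,0.02],[0.28,-1,-0.2,0,0,0.047],[0.28,-1,-0.2,0,0,0.047],[0.28,-1,-0.2,0,0,0.047]])

```text
time: 8.2
tool_pos: [0.5732, -0.2523, 0.1721]
tool_rot: [3.139, -0.002, -2.956]
contact_force: [0.5, 0.6, -0.5]
opening: 0.0505
grip_force: 0.0
```

```bash
python3 - <<'E'
from h import *
P=wrist("w3");bars(P,(.573,-.255))
go(.573,-.255,.054,190.6)
E
```

```text
bar 597 [ 573.  -256.7] [33.8 13.3] 10.7 z 0.0855
move [ 0.008 -0.034  1.184] [ 0.0007 -0.0006  0.0004] at [ 0.5734 -0.2517  0.1724] [ 1.7987e+02 -1.0000e-01 -1.6932e+02]
```

View pics/w3.png

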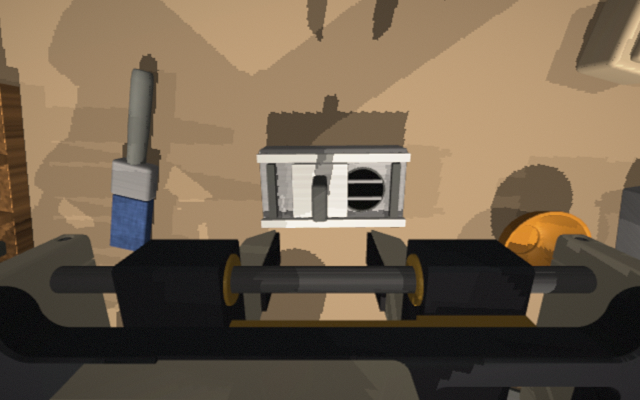

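The small bar is at (320,198) and the mouth is to its right at (365,188), so shutting is along tool +y. Descend and grip.

>>> move_arm(motion=[[0.01,-0.04,0.3,0,0,0],[0.01,-0.04,0.6,0,0,0],[0.01,-0.04,0.9,0,0,0],[0.01,-0.04,1.0,0,0,0]])

```text
time: 8.75
tool_pos: [0.5727, -0.2548, 0.0715]
tool_rot: [3.138, -0.003, -2.954]
contact_force: [-0.1, -0.0, -0.6]
opening: 0.0509
grip_force: 0.0
```

>>> move_arm(motion=[[0,0,0.1,0,0,0],[0,0,0.18,0,0,0],[0,0,0.18,0,0,0]])

```text
time: 9.12
tool_pos: [0.5736, -0.257, 0.0556]
tool_rot: [3.141, -0.0, -2.956]
contact_force: [0.1, 0.2, -0.7]
opening: 0.0503
grip_force: 0.0
```

>>> move_arm(motion=[[0,0,0,0,0,0],[0,0,0,0,0,0],[0,0,0,0,0,0],[0,0,0,0,0,0],[0,0,0,0,0,0]], fingers=-1)

```text
time: 9.75
tool_pos: [0.5737, -0.2569, 0.0559]
tool_rot: [3.141, 0.0, -2.956]
contact_force: [0.4, 1.3, 1.4]
opening: 0.0142
grip_force: 25.0
```

>>> move_arm(motion=[[0,0.08,0,0,0,0],[0,0.16,0,0,0,0],[0,0.24,0,0,0,0],[0,0.32,0,0,0,0],[0,0.36,0,0,0,0],[0,0.36,0,0,0,0]])

```text
time: 10.5
tool_pos: [0.5667, -0.2208, 0.0558]
tool_rot: [3.14, -0.001, -2.956]
contact_force: [-2.7, 2.0, 5.1]
opening: 0.0136
grip_force: 25.0
```

>>> move_arm(motion=[[0,0.02,0,0,0,0],[0,0.04,0,0,0,0],[0,0.06,0,0,0,0],[0,0.06,0,0,0,0]])

```text
time: 11.0
tool_pos: [0.5658, -0.2158, 0.0558]
tool_rot: [3.141, -0.0, -2.956]
contact_force: [-3.5, -3.1, 5.9]
opening: 0.0138
grip_force: 25.0
```

>>> move_arm(motion=[[0,0.02,0,0,0,0],[0,0.04,0,0,0,0],[0,0.06,0,0,0,0],[0,0.06,0,0,0,0]])

```text
time: 11.5
tool_pos: [0.5651, -0.2124, 0.0559]
tool_rot: [-3.138, 0.001, -2.957]
contact_force: [-2.8, -11.9, 0.7]
opening: 0.0138
grip_force: 25.0
```

>>> move_arm(motion=[[0,0.02,0,0,0,0],[0,0.03,0,0,0,0],[0,0.03,0,0,0,0]])

```text
time: 11.88
tool_pos: [0.5651, -0.2123, 0.0559]
tool_rot: [-3.133, 0.002, -2.957]
contact_force: [-2.0, -22.8, -2.8]
opening: 0.0138
grip_force: 25.0
```

At the stop: about 45 mm of travel, and the force rose to 23 N. Relax, release, rise and check.

>>> move_arm(motion=[[0,-0.03,0,0,0,0],[0,-0.03,0,0,0,0]])

```text
time: 12.12
tool_pos: [0.5651, -0.2124, 0.0558]
tool_rot: [-3.138, 0.001, -2.957]
contact_force: [-3.3, -10.8, 2.9]
opening: 0.0139
grip_force: 25.0
```

>>> move_arm(motion=[[0,0,0,0,0,0],[0,0,0,0,0,0],[0,0,0,0,0,0],[0,0,0,0,0,0]], fingers=0.1)

```text
time: 12.62
tool_pos: [0.5649, -0.2095, 0.0555]
tool_rot: [3.141, -0.0, -2.956]
contact_force: [0.1, 0.2, -0.6]
opening: 0.0484
grip_force: 0.0
```

>>> move_arm(motion=[[0,0,-0.3,0,0,0],[0,0,-0.6,0,0,0],[0,0,-1,0,0,0],[0,0,-1,0,0,0],[0,0,-1,0,0,0]])

```text
time: 13.25
tool_pos: [0.5645, -0.2096, 0.1552]
tool_rot: [3.141, -0.0, -2.956]
contact_force: [0.1, -0.6, -0.1]
opening: 0.0505
grip_force: 0.0
```

```bash
python3 - <<'E'
from h import *
P=wrist("w4");bars(P,(.565,-.2125))
c=robot.read_camera("scene");bars(cloud(c,c["extrinsics"]),(.5545,.166))
E
```

```text
bar 694 [ 565.  -213.2] [35.  13.4] 9.9 z 0.0856
bar 145 [555.5 166.8] [43.8 14.1] 19.9 z 0.0855
```

View pics/w4.png

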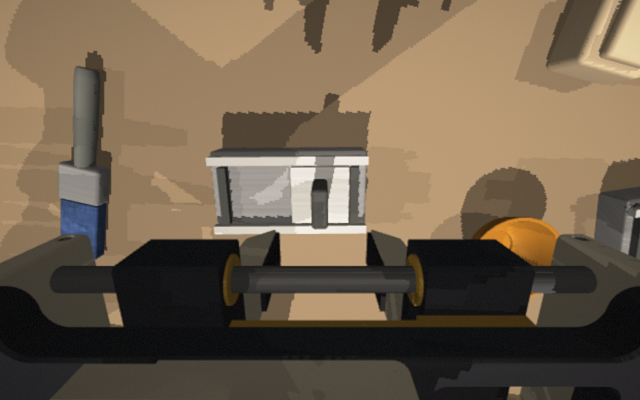

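The small plate is against its right-hand stop (350,195) and covers the mouth. The large grip hasn't moved.

```bash
python3 -c "
from cell import robot
print(robot.hand_in())"
```

```text
the job is handed in; nothing more can be done
None
```

The large gate is fully open and the small gate fully shut, both pushed up to their end stops in that order and let go; I handed the job in at about 13 s of the 43 s allowed.

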